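# Start the quick-thread lid without crossing it

### The job

Pick up the blue lid and screw it gently onto the metal sample canister, clockwise, until it is fully home and stays down by itself. If it resists early while still sitting high, its threads are crossed: stop, turn it back until it drops into the thread, and start again; never force it down or round, and leave the other things alone.

Things in the scene. Friction and masses are not known exactly. Their poses are not given: they have to be found in the camera images.
- lid: Blue screw lid, loose, about 80 g, 60 mm in diameter, standing mouth down. Origin: centre of its lower rim, z up. Skirted cap 34 mm tall, inner radius 25.5 mm, inner ceiling 28 mm above the rim. Inside the skirt three lugs 120 degrees apart (one at the lid's +x), each 7.4 mm wide, 2 to 6 mm above the rim, reaching in to radius 19.5 mm.
- lid_grip (a point): Point on the lid's axis 50 mm above its rim, inside the straight grip bar on top of the lid: bar 46 mm long along x, 14 mm thick along y, from 34 to 58 mm above the rim.
- canister: Metal sample canister, bolted down upright, 68 mm in diameter, foot flange 94 mm. Origin: centre of its underside, z up; all 'heights' are above it. Shoulder at 75 mm, then a neck of radius 18 mm up to 100 mm, tapered at the top, with a thread round it. Lid and canister must not press on each other with more than 30 N in total (forcing); 4 to 8 N down and 0.1 to 0.25 N m suffice.
- thread (a point): Canister axis, height 86 mm: the thread. Three brass segments 120 degrees apart, out to radius 23.5 mm, at an angle round the neck that differs each time and is NOT given by any pose. Each spans 52 degrees, tops flat at 89 mm, undersides falling clockwise from 87 to 83 mm over 27 degrees, then level; at its clockwise end (from above) a stop bar, 77 to 94 mm, 8 degrees; then a 60 degree gap.
- high (a point): Canister's axis, height 87 mm: where the lid's rim stands when its lugs lie on top of the segments (92 mm on the stop bars). Clockwise from here the lugs soon hit the stop bars: a crossed start. Turned anticlockwise, less than 85 degrees, the lugs come off the segments and drop into the gaps.
- seal (a point): Canister's axis, height 108 mm: top of a sprung rubber disc in the neck's mouth that meets the lid's ceiling. It pushes up with about 1 N when first met, 4.4 N with the lid home. With lugs in the gaps the rim stands at about 80 mm on it, lower if pressed; let go there, the lid rises again.
- home (a point): Canister's axis, height 77 mm: where the lid's rim stands when home. From the gaps the lugs run clockwise under the segments, drawing the lid down; home after 27 to 67 degrees, and the stop bars end the turn after 52 to 92 degrees. A stop before 27 degrees means a crossed start. The thread is rubber-bushed: against a stop it yields about 1 degree per 0.05 N m.
- vial_a: Bystander: small amber vial with a blue cap, 27 mm in diameter, 50 mm tall, origin at the centre of its underside.
- cassette_3: Bystander: tissue cassette with a turquoise base, 28x41x10 mm, lying flat, origin at the centre of its underside.
- marker_a: Bystander: white marker pen with a black cap, 132 mm long along its y, lying near the front edge, origin under its centre.
There are look-alikes about, which are no part of the job. Several things have the shape of the canister; the one meant has the colours described above.

How it is judged:
On the way, in this order (a step that is already met when the one before it is completed fails the run):
1. the lid is lifted off the worktop (height (world z) of lid above 0.03 m), for 0.1 s.
2. the lid has dropped into the thread gaps or below (z of lid in the frame of canister below 0.083 m and horizontal distance between lid and canister below 0.004 m), for 0.1 s.
At the end, for the whole second after the job is handed in: The lid is screwed on and stays down by itself: its rim 74.5 to 78.5 mm above the canister's underside (about 0 to 3.5 mm above the shoulder), centred within 4 mm, level within 4 degrees, at rest (z of lid in the frame of canister between 0.0745 and 0.0785 m and horizontal distance between lid and canister below 0.004 m and angle between lid's own z axis and vertical below 0.07 rad and linear speed of lid below 0.02 m/s); the robot touches nothing.
It fails at once if the lid is forced (more than 30 N between lid and canister) (contact force between lid and canister above 30 N).
It fails at once if the lid is tipped over (angle between lid's own z axis and vertical above 0.6 rad).
It fails at once if a bystander is moved by more than 15 mm (distance of any of vial_a, cassette_3, marker_a from where it was at the start of the episode above 0.015 m).
It also fails if it takes over 67 s, if anything falls off the work surface, if the arm or the gripper's body presses on something with over 40 N, if the wrist force passes 120 N, or if a joint passes its speed limit or range.

### The arm

A 6-joint arm with a two-finger parallel gripper is mounted at the origin on a cart in front of the work surface, level with it; the furniture and walls round the work are solid. World frame = base frame: x ahead of the robot, y to its left, z up, the work surface at z = 0. Lengths are in m, angles in rad, forces in N, time in s.
With the tool pointing down it reaches from about 0.275 to 0.75 m from the base axis. Payload 10.2 kg.
Tool frame: the origin (TCP) lies on the front face of the gripper's body, between the roots of the fingers; the fingertips stand 64 mm ahead of it and the grasp point (between the pads) lies 45 mm ahead of it; z points along the fingers, y is the line along which they close (so a half turn about z gives the same grasp; the last joint's range is limited). The gripper opens to 88 mm and grips with 3 to 60 N. Pads are 18 mm wide; open, the fingers measure 123 mm over their backs; the gripper's body (75 mm by 187 mm) begins 45 mm behind the grasp point.
Start: joints at [-1.487, 0.313, 1.498, -0, 1.331, -0.223], TCP at [0.159, -0.5, 0.303] pointing down, gripper open.
Joint ranges: [-2.94, 2.94], [-0.97, 2.17], [0.19, 2.56], [-1.23, 4.37], [0.02, 3.11], [-2.88, 2.88]. Speed limits (rad/s): [2.39, 2.39, 3.01, 3.14, 3.14, 3.14].

### API

Orientations are given as a unit quaternion [w, x, y, z].
In Python, from cell import env, move_gripper, kinematics, monitor, grab_frame, ticket gives the robot as it stands. The module is installed in compiled form; this text tells all that it offers. Calls block until the motion is done:
- env.move_ptp(position, orientation): joint-space move of the TCP to a pose.
- env.move_linear(position, frame=None, speed=0.15): straight line of the TCP; frame=None keeps the orientation; speed is the mean speed in m/s.
- env.set_joints(angles): joint-space move.
- move_gripper(opening, squeeze=None): finger opening in m; squeeze is the grip in N (None keeps the last); returns when the fingers have stopped.
- env.hold(seconds).
- kinematics.solve_ik(position, orientation): joint angles nearest the present ones, or None.
- monitor.sense(): the state.
- grab_frame(name): name is "side" or "top"; returns a dict with "pixels" (384x512x3 uint8, red, green, blue), "fov_y" (degrees; the focal length in pixels is half the picture's height over the tangent of half this angle, whatever the lens; pixels are square), "cx", "cy" (the principal point, pixels), "eye" and "orientation" of the camera in the world. Camera axes: x right, y down, z forward; pixel columns grow to the right and rows downward; lengths in m; the calibration is good to about 2 mm. A picture is of the moment at which its call begins. There is no depth.
A pose or a line that the arm cannot do raises env.Unreachable and nothing moves.
- ticket.close_job(): hands the job in; it is judged then, once.
The state is a dict: "t": time; "joints": joint angles; "qvel": joint speeds; "joint_efforts": joint torques, N m; "position": TCP position; "tcp_rot": TCP orientation; "contact_force": force on the tool from outside, world axes, zero at the start; "wrist_torque": the same for the moment, N m; "grip_width": finger opening in m; "grip_force": force on a finger pad.
Only numpy, scipy, OpenCV 4.12 (cv2) and the standard library are available. Lean on these libraries where they do the work, as an engineer would, in place of code of your own. Each camera call takes 0.05 s, during which the arm holds its last target. There are 200 camera calls.

## Working session

There is one attempt and no reset: what is moved stays moved. The work goes in short steps, each a Python script; the robot and the scene stay as the last script left them, time stands still between calls to the robot, and variables do not carry over. Pictures are saved under pics/ and viewed, at most 10 in all, crops included, and the job is handed in when it is done.

```bash
mkdir -p pics; cat > h.py <<'E'
import numpy as np, cv2
from scipy.spatial.transform import Rotation as R
from cell import env, move_gripper, kinematics, monitor, grab_frame, ticket
def cam(n):
    f=grab_frame(n); f['f']=192/np.tan(np.radians(f['fov_y'])/2)
    q=f['orientation']; f['R']=R.from_quat([q[1],q[2],q[3],q[0]]).as_matrix(); f['eye']=np.array(f['eye']); return f
def topix(f,p):
    c=f['R'].T@(np.array(p)-f['eye']); return np.array([f['cx']+f['f']*c[0]/c[2], f['cy']+f['f']*c[1]/c[2]])
def onz(f,u,v,z):
    d=f['R']@np.array([(u-f['cx'])/f['f'],(v-f['cy'])/f['f'],1]); return f['eye']+d*(z-f['eye'][2])/d[2]
def save(f,n,box=None,s=1):
    im=f['pixels'][:,:,::-1]
    if box: im=im[box[1]:box[3],box[0]:box[2]]
    cv2.imwrite('pics/'+n,cv2.resize(im,None,fx=s,fy=s,interpolation=cv2.INTER_CUBIC))
E
python3 - <<'E'
from h import *
for n in('top','side'):
    f=cam(n); save(f,n+'0.png',s=1.5); print(n,f['eye'],f['fov_y'],f['cx'],f['cy'],f['R'].round(3).tolist())
s=monitor.sense();print(s['t'],s['tcp_rot'],s['contact_force'])
E
```

```text
top [ 0.47764078 -0.19184184  0.9872334 ] 48.39681281027764 258.5002720137075 192.33313508234144 [[-0.001, -0.995, 0.104], [-1.0, 0.002, 0.007], [-0.007, -0.104, -0.995]]
side [-0.01074693  0.61300859  0.59174747] 42.5870972061922 258.54815868586485 187.8986172946375 [[-0.806, -0.243, 0.54], [-0.592, 0.364, -0.719], [-0.022, -0.899, -0.437]]
0.1 [-5.77551004e-04  9.88258209e-01  1.52791938e-01  4.44173848e-05] [ 0.0581763   0.124131   -0.44745341]
```

View pics/top0.png

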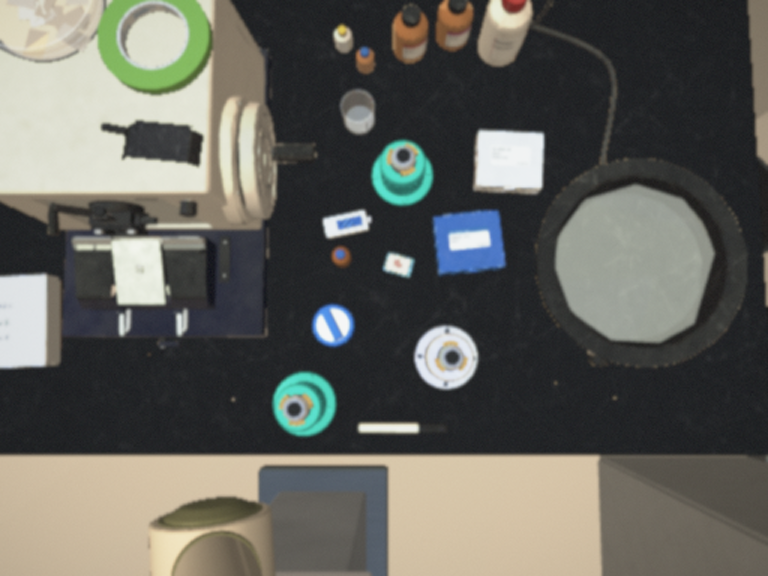

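View pics/side0.png

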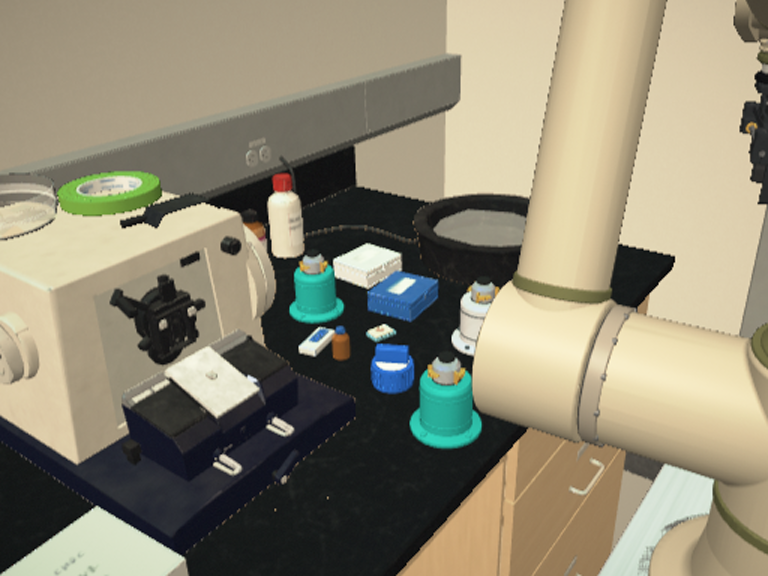

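The top view shows the blue lid at about (222,217) in original pixels. The metal canister is at (298,238) with its neck at (301,238). The two teal ones are look-alikes. The marker is at (268,285) and the vial at (227,171).

```bash
python3 - <<'E'
from h import *
fs=[cam('top') for _ in range(4)]; f=fs[0]; f['pixels']=np.mean([g['pixels'] for g in fs],0).astype(np.uint8)
a=f['pixels'][192:272,200:330,::-1]
cv2.imwrite('pics/crop1.png',cv2.resize(a,None,fx=6,fy=6,interpolation=cv2.INTER_CUBIC))
E
```

```text
(no output)
```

View pics/crop1.png

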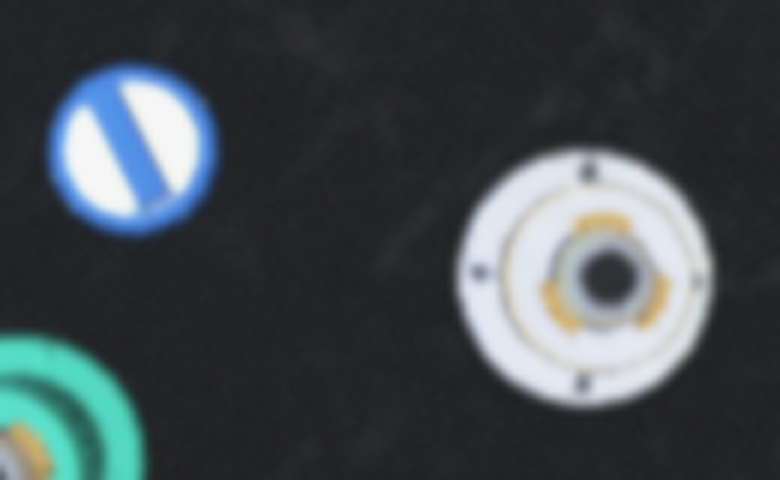

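The crop shows the lid disc centred at crop (133,150) with its bar running from (105,95) to (155,200). The canister flange is centred at (585,278) and the seal hole at (608,277). The brass segments are at about (603,222), (558,308) and (655,303). Next I'll fit these with image code.

```bash
cat > m.py <<'E'
from h import *
fs=[cam('top') for _ in range(4)]; f=fs[0]; im=np.mean([g['pixels'] for g in fs],0).astype(np.uint8)
bgr=np.ascontiguousarray(im[:,:,::-1]); hsv=cv2.cvtColor(bgr,cv2.COLOR_BGR2HSV)
def big(mask,u0,v0,u1,v1):
    m=np.zeros_like(mask);m[v0:v1,u0:u1]=mask[v0:v1,u0:u1]
    c,_=cv2.findContours(m,cv2.RETR_EXTERNAL,cv2.CHAIN_APPROX_NONE);return max(c,key=cv2.contourArea)
br=(hsv[:,:,2]>110).astype(np.uint8)*255
cl=big(br,204,198,242,236); e=cv2.fitEllipse(cl); print('lid ell',e, onz(f,*e[0],.034), onz(f,*e[0],.02))
cc=big(br,270,212,325,264); e=cv2.fitEllipse(cc); print('flange',e)
for z in(.005,.01):print(z,onz(f,*e[0],z))
# hole
dk=(hsv[:,:,2]<100).astype(np.uint8)*255
ch=big(dk,293,230,311,248); h=cv2.fitEllipse(ch); print('hole',h,onz(f,*h[0],.108),onz(f,*h[0],.1))
# shoulder ring r=34mm at z .075?
C=onz(f,*e[0],.008)
# brass
H,S,V=cv2.split(hsv)
b=((H>10)&(H<28)&(S>70)&(V>120));vs,us=np.nonzero(b[218:258,285:318]);P=np.array([onz(f,u+285,v+218,.089) for u,v in zip(us,vs)])
A=(np.array(onz(f,*e[0],.008))+onz(f,*h[0],.108))/2
d=P[:,:2]-A[:2];r=np.hypot(*d.T);k=(r>.0165)&(r<.027);an=np.degrees(np.arctan2(d[k,1],d[k,0]))%360
print('A',A);print('brass hist',{int(i*10):int(n) for i,n in enumerate(np.histogram(an,36,(0,360))[0])})
print('phase', np.degrees(np.angle(np.exp(1j*3*np.radians(an)).mean()))/3, abs(np.exp(1j*3*np.radians(an)).mean()))
# bar
w=((S<60)&(V>150)).astype(np.uint8); cs,_=cv2.findContours(np.ascontiguousarray(w[200:236,206:240]*255),cv2.RETR_EXTERNAL,cv2.CHAIN_APPROX_NONE)
for c in sorted(cs,key=cv2.contourArea)[-2:]:
    vx,vy,_,_=cv2.fitLine(c,2,0,.01,.01).ravel();mo=cv2.moments(c);q=np.array([mo['m10']/mo['m00']+206,mo['m01']/mo['m00']+200]);print('white',cv2.contourArea(c),q,onz(f,*q,.034)[:2],'axis',np.degrees(np.arctan2(-vx,-vy))%180)
E
python3 m.py
```

```text
lid ell ((221.52072143554688, 216.44956970214844), (27.586002349853516, 27.65019416809082), 58.59248352050781) [ 0.52301436 -0.1029556   0.034     ] [ 0.52368076 -0.10165014  0.02      ]
flange ((296.9844055175781, 237.8155059814453), (41.89731216430664, 42.251731872558594), 155.46151733398438)
0.005 [ 0.47533409 -0.27314708  0.005     ]
0.01 [ 0.47534583 -0.2727332   0.01      ]
hole ((301.111572265625, 237.77149963378906), (6.964512348175049, 7.875102996826172), 89.05323028564453) [ 0.47565521 -0.27305738  0.108     ] [ 0.47563714 -0.27379635  0.1       ]
A [ 0.47549817 -0.27297807  0.058     ]
brass hist {0: 4, 10: 4, 20: 1, 30: 0, 40: 0, 50: 0, 60: 0, 70: 0, 80: 0, 90: 1, 100: 3, 110: 3, 120: 3, 130: 4, 140: 3, 150: 0, 160: 0, 170: 0, 180: 0, 190: 0, 200: 0, 210: 0, 220: 3, 230: 3, 240: 3, 250: 4, 260: 2, 270: 0, 280: 0, 290: 0, 300: 0, 310: 0, 320: 0, 330: 1, 340: 4, 350: 2}
phase 2.7798481188802353 0.7510894520339556
white 99.5 [215.56951424 219.22110553] [ 0.51685693 -0.08972357] axis 26.391708
white 109.5 [227.04414003 213.52511416] [ 0.52952196 -0.11524513] axis 26.397476
```

```bash
cat >> h.py <<'E'
CAN=np.array([.4755,-.273]); LID=np.array([.5232,-.1027])
def q(deg): p=np.radians(deg)/2; return [0.,np.cos(p),np.sin(p),0.]
def psi():
    w,x,y,z=monitor.sense()['tcp_rot']; return np.degrees(2*np.arctan2(y,x))
E
python3 - <<'E'
from h import *
for b in(26.4,206.4,-153.6):
  r=kinematics.solve_ik([*LID,.1],q(b)); print('grasp',b,None if r is None else np.round(r,2))
  for d in(95,35,-25,-60,-85):
    r=kinematics.solve_ik([*CAN,.19],q(b+d)); print(b,d,None if r is None else np.round(r,2))
E
```

```text
grasp 26.4 [-0.41  0.58  1.69 -0.    0.87  0.7 ]
26.4 95 [-0.73  0.48  1.57 -0.    1.09 -1.28]
26.4 35 [-0.73  0.48  1.57 -0.    1.09 -0.24]
26.4 -25 [-0.73  0.48  1.57 -0.    1.09  0.81]
26.4 -60 [-0.73  0.48  1.57 -0.    1.09  1.42]
26.4 -85 [-0.73  0.48  1.57 -0.    1.09  1.86]
grasp 206.4 [-0.41  0.58  1.69 -0.    0.87 -2.45]
206.4 95 [-0.73  0.48  1.57 -0.    1.09  1.86]
206.4 35 None
206.4 -25 [-0.73  0.48  1.57 -0.    1.09 -2.33]
206.4 -60 [-0.73  0.48  1.57 -0.    1.09 -1.72]
206.4 -85 [-0.73  0.48  1.57 -0.    1.09 -1.28]
grasp -153.6 [-0.41  0.58  1.69 -0.    0.87 -2.45]
-153.6 95 [-0.73  0.48  1.57 -0.    1.09  1.86]
-153.6 35 None
-153.6 -25 [-0.73  0.48  1.57 -0.    1.09 -2.33]
-153.6 -60 [-0.73  0.48  1.57 -0.    1.09 -1.72]
-153.6 -85 [-0.73  0.48  1.57 -0.    1.09 -1.28]
```

```bash
python3 - <<'E'
from h import *
def st(l):
    s=monitor.sense();print(l,round(s['t'],2),np.round(s['position'],4),np.round(s['contact_force'],1),np.round(s['wrist_torque'],2),round(s['grip_width'],4),round(s['grip_force'],1))
env.move_ptp([*LID,.2],q(26.4)); move_gripper(.045)
st('above'); env.move_linear([*LID,.1005],speed=.08); st('down')
move_gripper(.0,squeeze=25); st('grip')
env.move_linear([*LID,.22],speed=.1); st('lift')
env.move_ptp([*CAN,.26],q(61.4)); st('over')
f=cam('top'); print('pred lid top-disc px',topix(f,[*CAN,.26-.1005+.034]),'bar',topix(f,[*CAN,.26-.1005+.058])); save(f,'over_top.png',(250,190,350,290),6)
g=cam('side'); save(g,'over_side.png',(250,130,400,280),5); print('side pred rim',topix(g,[*CAN,.1595])-[250,130])
E
```

```text
above 3.26 [ 0.5232 -0.1027  0.2   ] [-0.4 -0.3  0.4] [ 0.01 -0.01 -0.01] 0.045 0.0
down 4.65 [ 0.5234 -0.1028  0.1009] [0.8 0.4 0.9] [-0.05 -0.05  0.03] 0.0447 0.0
grip 5.22 [ 0.5232 -0.1027  0.1005] [ 0.2 -0.1 -0.2] [-0.05  0.02  0.04] 0.0134 25.0
lift 6.56 [ 0.523  -0.1026  0.2194] [-0.4 -0.3 -0.7] [-0.03  0.01  0.04] 0.014 25.0
over 7.45 [ 0.4756 -0.2724  0.2596] [ 0.3  0.8 -0.4] [-0.02 -0.03  0.01] 0.0135 25.0
pred lid top-disc px [305.36373799 237.95604653] bar [306.73601441 237.99073941]
side pred rim [72.70715981 34.44393357]
```

View pics/over_side.png

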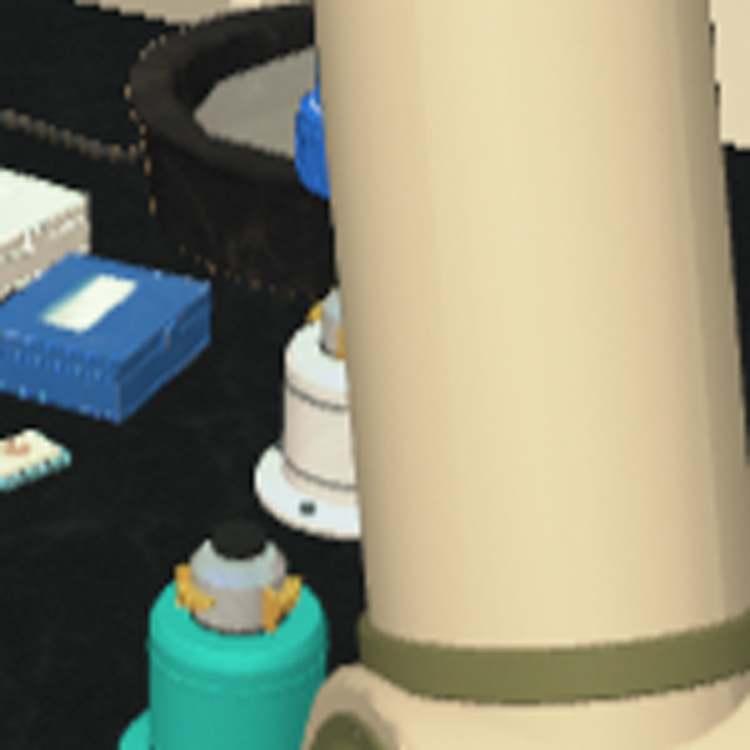

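The arm half-hides the canister in the side view. The lid's left edge is at column 250+297/5=309.4 and the canister body's left edge at 250+284/5=306.8. I'll check both against prediction.

```bash
python3 - <<'E'
from h import *
g=cam('side')
def left(c,z,r): return min(topix(g,[c[0]+r*np.cos(a),c[1]+r*np.sin(a),z])[0] for a in np.linspace(0,6.28,200))
print('lid left',left(CAN,.1595+.015,.030),'can left',left(CAN,.05,.034),'px/m',g['f']/np.linalg.norm(g['eye']-[*CAN,.1]))
row=lambda v,a,b:g['pixels'][v,a:b].tolist()
print(row(156,304,314)); print(row(214,300,312))
E
```

```text
lid left 309.2239883243761 can left 306.23510937873897 px/m 438.292238673488
[[147, 142, 126], [146, 142, 126], [145, 141, 126], [145, 141, 125], [145, 141, 125], [55, 107, 190], [27, 69, 127], [43, 101, 185], [41, 96, 176], [50, 114, 201]]
[[27, 31, 29], [27, 32, 30], [25, 29, 29], [25, 28, 26], [23, 26, 25], [22, 25, 25], [55, 55, 53], [181, 173, 159], [201, 192, 176], [208, 199, 182], [216, 207, 190], [220, 211, 194]]
```

View pics/over_top.png

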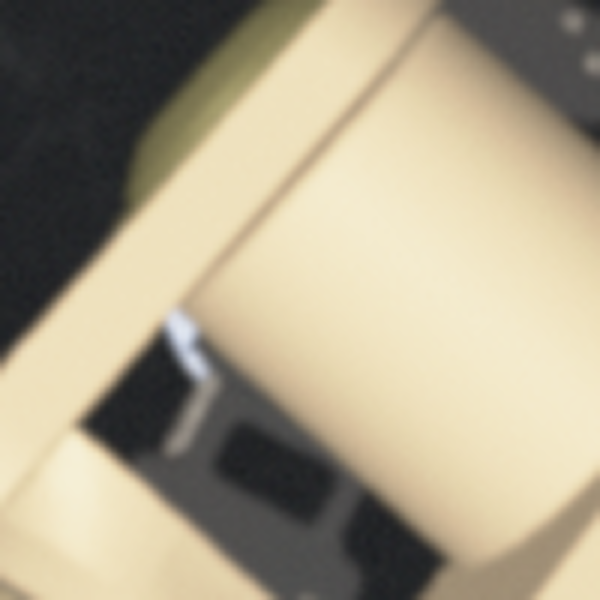

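The top view is hidden by the arm, but the side view agrees within about 1 mm. I'll descend in small steps, watching the forces.

```bash
cat >> h.py <<'E'
def F(n=3):
    L=[]
    for _ in range(n): s=monitor.sense(); L.append(np.r_[s['contact_force'],s['wrist_torque'][2]]); env.hold(.02)
    return np.mean(L,0),s
def st(l):
    a,s=F(); print(l,round(s['t'],1),'rim',round((s['position'][2]-.1005)*1e3,1),'xy',np.round((np.array(s['position'][:2])-CAN)*1e3,1),'F',a.round(2),'psi',round(psi(),1),round(s['grip_width'],4)); return a
def down(xy,z0,z1,fmax=6,step=.001):
    z=z0
    while z>z1-1e-9:
        env.move_linear([*xy,z+.1005],speed=.03); a=st('d')
        if a[2]>fmax or np.hypot(*a[:2])>6: break
        z-=step
    return z
E
python3 - <<'E'
from h import *
env.move_linear([*CAN,.1005+.104],frame=q(61.4),speed=.08); st('0')
down(CAN,.102,.080,fmax=5,step=.002)
E
```

```text
0 8.5 rim 104.5 xy [ 0.2 -0.2] F [ 0.29  0.25 -0.44  0.03] psi 61.4 0.0136
d 8.8 rim 102.1 xy [0. 0.] F [-0.29 -0.16 -0.64 -0.02] psi 61.4 0.0134
d 9.1 rim 99.9 xy [-0.  0.] F [-0.13 -0.13 -1.19 -0.  ] psi 61.4 0.0135
d 9.4 rim 97.9 xy [-0.  0.] F [-0.19 -0.16 -0.41  0.02] psi 61.4 0.014
d 9.7 rim 95.9 xy [-0.  0.] F [-0.15  0.18 -0.85 -0.01] psi 61.4 0.0137
d 10.0 rim 93.9 xy [-0.  0.] F [ 0.15  0.79 -0.87 -0.03] psi 61.4 0.0138
d 10.3 rim 91.9 xy [-0.  0.] F [ 0.19  0.32 -0.86 -0.01] psi 61.4 0.0135
d 10.6 rim 89.9 xy [-0.  0.] F [ 0.33 -0.49 -0.27 -0.05] psi 61.4 0.0138
d 10.9 rim 87.9 xy [-0.  0.] F [-0.19  0.53 -1.15  0.03] psi 61.4 0.0136
d 11.2 rim 85.9 xy [-0.  0.] F [-0.28  0.17 -0.82  0.01] psi 61.4 0.0138
d 11.5 rim 83.9 xy [-0.  0.] F [ 0.38 -0.01 -0.82 -0.03] psi 61.4 0.0139
d 11.8 rim 81.9 xy [-0.  0.] F [-0.14 -0.07 -0.69 -0.01] psi 61.4 0.0142
d 12.1 rim 80.0 xy [ 0. -0.] F [0.34 0.31 0.14 0.01] psi 61.4 0.0134
```

No resistance past 87 mm, so the lugs are in the gaps. Now I'll press onto the seal and turn clockwise.

```bash
python3 - <<'E'
from h import *
down(CAN,.079,.0772,fmax=8,step=.0009)
z=.0772; p=61.4
for i in range(24):
    p-=4; env.move_linear([*CAN,z+.1005],frame=q(p),speed=.03); a=st(round(61.4-p))
    if abs(a[3])>.15 or np.hypot(*a[:2])>8 or not -8<a[2]<12: break
E
```

```text
d 12.4 rim 79.1 xy [ 0. -0.] F [-0.44  0.35  1.25  0.  ] psi 61.4 0.0138
d 12.7 rim 78.2 xy [ 0.1 -0. ] F [-0.59  0.    2.08  0.01] psi 61.4 0.0136
d 13.0 rim 77.3 xy [ 0. -0.] F [-0.89 -0.17  3.23 -0.  ] psi 61.4 0.0138
4 13.3 rim 77.3 xy [ 0.1 -0.1] F [-0.19 -0.3   2.99 -0.05] psi 57.5 0.0139
8 13.6 rim 77.2 xy [ 0. -0.] F [ 0.5  -0.64  2.89 -0.  ] psi 53.5 0.0138
12 13.9 rim 77.2 xy [ 0. -0.] F [ 0.15  0.1   3.05 -0.01] psi 49.6 0.0137
16 14.2 rim 77.2 xy [-0.  0.] F [ 0.26  0.13  3.01 -0.04] psi 45.6 0.0138
20 14.5 rim 77.2 xy [-0.  0.] F [ 0.05  0.24  3.04 -0.02] psi 41.6 0.0137
24 14.8 rim 77.2 xy [-0.  0.] F [-0.02  0.02  3.03 -0.03] psi 37.6 0.0133
28 15.1 rim 77.2 xy [0. 0.] F [ 0.07 -0.    3.3  -0.  ] psi 33.6 0.0136
32 15.4 rim 77.2 xy [-0.  0.] F [ 0.11 -0.05  3.28 -0.01] psi 29.6 0.0137
36 15.7 rim 77.2 xy [-0.  0.] F [-0.26  0.16  3.54 -0.02] psi 25.6 0.0138
40 16.0 rim 77.2 xy [ 0. -0.] F [ 0.21  0.16  3.38 -0.03] psi 21.6 0.0138
44 16.3 rim 77.2 xy [-0.  0.] F [-0.13 -0.15  2.35 -0.03] psi 17.6 0.0138
48 16.6 rim 77.1 xy [-0.  0.] F [ 0.93 -0.26  1.9  -0.03] psi 13.6 0.0138
52 16.9 rim 77.1 xy [-0.  0.] F [ 0.4  -0.24  1.1   0.01] psi 9.6 0.014
56 17.2 rim 77.1 xy [-0.1  0.1] F [ 0.81 -0.18  0.73  0.01] psi 5.6 0.0139
60 17.5 rim 77.1 xy [-0.1  0. ] F [ 0.21 -0.8  -0.33  0.01] psi 1.6 0.0139
64 17.8 rim 77.1 xy [-0.1  0.1] F [-0.07 -0.4  -0.48 -0.01] psi -2.4 0.0138
68 18.1 rim 77.1 xy [-0.1  0. ] F [-0.5   0.49 -1.45  0.02] psi -6.4 0.0139
72 18.4 rim 77.1 xy [ 0.  -0.1] F [ 0.85 -1.09 -2.47  0.13] psi -10.4 0.0138
76 18.7 rim 77.1 xy [ 0.1 -0.2] F [ 2.49 -3.25 -4.16  0.23] psi -14.4 0.0136
```

The stop came at about 72°, as predicted, and the thread now carries the load. I'll ease off the stop, release and check.

```bash
python3 - <<'E'
from h import *
env.move_linear([*CAN,.0772+.1005],frame=q(-9.5),speed=.03); st('eased')
move_gripper(.04); st('open')
env.move_linear([*CAN,.30],speed=.1); st('up')
env.move_ptp([.3,-.5,.35],q(0)); st('away')
f=cam('top'); e=topix(f,[*CAN,.077+.034]); print('pred',(e-[270,208])*8)
save(f,'end_top.png',(270,208,330,268),8)
g=cam('side'); save(g,'end_side.png',(250,130,400,280),4); print('rim',(topix(g,[*CAN,.077])-[250,130])*4)
E
```

```text
eased 19.0 rim 77.2 xy [ 0.1 -0.1] F [ 2.68 -3.64 -5.02  0.06] psi -9.6 0.0138
open 19.6 rim 77.2 xy [-0.  0.] F [-0.19 -0.26  0.27  0.  ] psi -9.5 0.0402
up 21.0 rim 198.9 xy [-0.1  0.1] F [ 0.27 -0.29  0.15 -0.  ] psi -9.5 0.0403
away 22.2 rim 249.3 xy [-174.6 -226.2] F [ 0.07  0.24 -0.2   0.02] psi 0.1 0.0398
pred [249.76302176 238.81037716]
rim [285.73802468 270.73650973]
```

View pics/end_top.png

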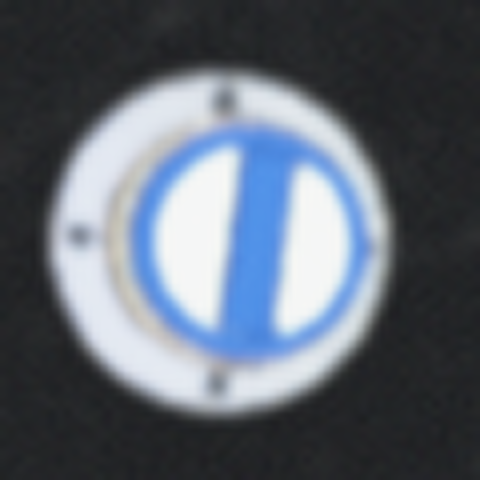

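View pics/end_side.png

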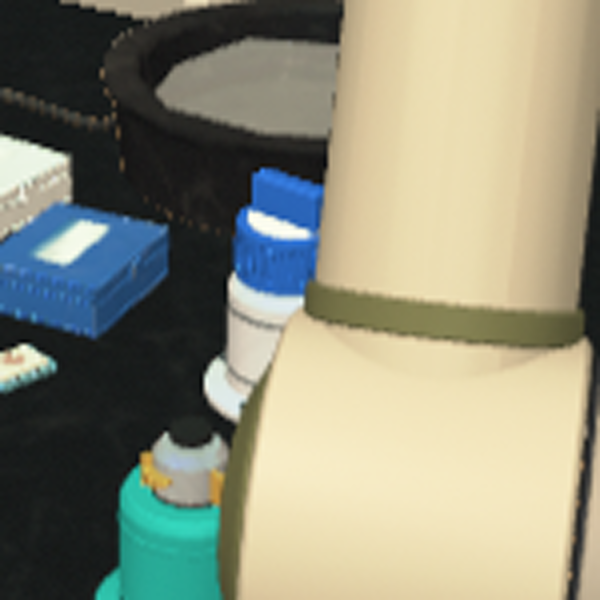

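The lid is centred at (251,242), where (250,239) was predicted. It sits level, right down on the shoulder, and nothing touches it.

```bash
python3 -c "
from h import *
print(ticket.close_job())"
```

```text
the job is handed in; nothing more can be done
None
```

The blue lid is screwed fully home on the metal canister, and it stayed down, level and centred to about 1 mm after release; the job is handed in, but no verdict was returned.

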